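Isolate the board dryer and hold its stuck lid open

TASK

The board dryer has finished on this electronics repair bench. First turn the rotary handle of the grey isolator box from on fully to its off position; then take the dryer's lid by its bar handle, pull it free of its sticky seal without jerking it high up, and hold it level and still just above the box, about 4 cm above its closed place, so that the box can vent. Finish while still holding the lid there by its bar, carried by the gripper alone, and do not knock the other things on the bench about.

Things in the scene. Friction and masses are not known exactly. Their poses are not given: they have to be found in the camera images.
- dryer: White board dryer: open square box 170 x 170 x 80 mm high, fixed to the bench. Origin at the centre of its underside, z up; its front (vents, small dark panel) faces its -x. It stands left or right of the isolator, yawed up to 0.3 rad.
- lid: Loose square aluminium lid (0.4 kg, 0.32 to 0.52) of the dryer: plate 176 x 176 x 10 mm with a plug 26 mm deep below it. Origin at the centre of the plate's underside, 80 mm above the bench when shut; axes as the dryer's. The gap is its height above 80 mm. A seal sticks: about 16 N (11 to 21) straight up breaks it, the peak 2 to 5 mm up; by 25 mm it is all gone and only the weight is left.
- lid_bar (a point): Centre of the lid's steel bar handle, over the middle of the lid, 46 mm above the plate's underside: 126 mm above the bench when shut. The bar is 100 mm long along its y, 14 mm thick along x and 22 mm high, on two posts 84 mm apart; it stands 25 mm clear of the plate. Pinch it from above across x.
- isolator: Grey isolator box 100 (x) x 90 (y) x 75 mm high, fixed to the bench, with a black rotary handle on top. Origin at the centre of its underside, z up; a black cable gland sticks out of its +x side. Yawed up to 0.5 rad.
- switch (a joint): Angle of the isolator's handle, rad: 1.4 on (starts within 0.05 of it), 0 off. Vertical axis; on to off is 1.4 rad (80 degrees) anticlockwise seen from above. Stiff (about 0.12 N m of friction) and stays where it is left; firm stops at on and at off: turn it home to the off stop.
- switch_grip (a point): On the axis of the isolator's handle, 108 mm above the bench, the height to grip. The handle is a black upright bar 62 long, 14 thick, from 84 to 124 mm above the bench, on a low boss 36 mm across. The point turns with it: the bar lies along its x, the end with a white line on top is its -x. When off, its axes are the box's and the white line points to the box's -x side.
- screwdriver: Black screwdriver 180 mm long lying on the bench before the dryer's front. A bystander.
- heatsink: Aluminium heat sink with fins, 50 x 60 x 30 mm, on the robot's side of the isolator. A bystander.
- spool: Steel-coloured solder spool 60 mm across, 40 mm high, beyond the isolator. A bystander.
- multimeter: Grey multimeter 160 x 80 x 40 mm lying across, between the robot and the task. A bystander.
- bottle: Amber bottle, 64 mm across, 150 mm high, on the left. A bystander.
- spraycan: Green spray can, 54 mm across, 160 mm high, on the right. A bystander.
- tray: Grey divided parts tray, 90 x 130 x 30 mm, near on the left. A bystander.

How it is judged:
By the outcome, as a careful person would: the job done as asked, in the order asked, and still so for the second after the job is handed in, while the arm keeps its last pose, push and grip.
It also fails if it takes over 50 s, if anything falls off the work surface, if the arm or the gripper's body presses on something with over 40 N, if the wrist force passes 120 N, or if a joint passes its speed limit or range.

ROBOT

A 6-joint arm with a two-finger parallel gripper is mounted at the origin on the work surface. World frame = base frame: x ahead of the robot, y to its left, z up, the work surface at z = 0. Lengths are in m, angles in rad, forces in N, time in s.
With the tool pointing down it reaches from about 0.275 to 0.875 m from the base axis. Payload 12.5 kg.
Tool frame: the origin (TCP) lies between the finger pads, 19 mm behind the fingertips; this is the grasp point; z points along the fingers, y is the direction in which the jaws open and shut (so a half turn about z gives the same grasp; the last joint's range is limited). The gripper opens to 85 mm and grips with 20 to 120 N. Pads are 22 mm wide; open, the fingers measure 114 mm over their backs; the gripper's body (76 mm by 85 mm) begins 54 mm behind the grasp point. The pads swing forward as they close: fully open they stand 13 mm farther back than shut.
Start: joints at [1.117, 0.351, 1.652, -0, 1.139, -0.085], TCP at [0.198, 0.513, 0.25] pointing down, gripper open.
Joint ranges: [-2.75, 2.75], [-0.79, 2.1], [0.01, 2.65], [-1.57, 4.71], [0.07, 3.14], [-2.87, 2.87]. Speed limits (rad/s): [2.22, 2.22, 2.79, 3.14, 3.14, 3.14].

INTERFACE

Orientations are given as a unit quaternion [x, y, z, w].
In Python, from cell import r, optics gives the robot as it stands. The module is installed in compiled form; this text tells all that it offers. Calls block until the motion is done:
- r.move_to(position, orientation): joint-space move of the TCP to a pose.
- r.move_linear(position, rot=None, vel=0.15): straight line of the TCP; rot=None keeps the orientation; vel is the mean speed in m/s.
- r.set_joints(angles): joint-space move.
- r.set_gripper(opening, squeeze=None): opening from 0.0 (shut) to 1.0 (fully open); squeeze is the grip in N (None keeps the last); returns when the fingers have stopped.
- r.sleep(seconds).
- r.inverse_kinematics(position, orientation): joint angles nearest the present ones, or None.
- optics.get_image(name): name is "scene" or "top" or "wrist"; returns a dict with "pixels" (480x640x3 uint8, red, green, blue), "depth" (480x640 float32, m along the optical axis (not along the pixel's ray), 0 where there is no reading), "fx", "fy", "cx", "cy" (pixels), "camera_from_world" (4x4, takes a point from world to camera coordinates); the wrist camera has in their place "mount" (4x4, takes a point from camera to tool coordinates, whose origin is the TCP and whose axes are the flange's). Camera axes: x right, y down, z forward; pixel columns grow to the right and rows downward; lengths in m; the calibration is good to about 2 mm. A picture is of the moment at which its call begins: read the wrist's pose just before it.
A pose or a line that the arm cannot do raises r.PlanningError and nothing moves.
- r.hand_in(): hands the job in, once; it reports no verdict.
Readings, each from a call of its own:
- r.current_t(): time.
- r.current_q(): joint angles.
- r.current_qvel(): joint speeds.
- r.current_effort(): joint torques, N m.
- r.current_tool_pos(): TCP position.
- r.current_ee_rot(): TCP orientation.
- r.current_contact_force(): force on the tool from outside, world axes, zero at the start.
- r.current_torque(): the same for the moment, N m.
- r.current_opening(): opening from 0.0 (shut) to 1.0 (fully open).
Only numpy, scipy, OpenCV 4.12 (cv2) and the standard library are available. Lean on these libraries where they do the work, as an engineer would, in place of code of your own. Each camera call takes 0.05 s, during which the arm holds its last target. There are 200 camera calls.

## Working session

There is one attempt and no reset: what is moved stays moved. The work goes in short steps, each a Python script; the robot and the scene stay as the last script left them, time stands still between calls to the robot, and variables do not carry over. Pictures are saved under pics/ and viewed, about 8 in all and at most 12, crops included, and the job is handed in when it is done.

```bash
mkdir -p pics; cat > h.py <<'E'
from cell import r, optics
import numpy as np, cv2
from scipy.spatial.transform import Rotation as R
def shot(n):
    p,q=r.current_tool_pos(),r.current_ee_rot()
    d=optics.get_image(n)
    if n=="wrist":
        T=np.eye(4);T[:3,:3]=R.from_quat(q).as_matrix();T[:3,3]=p
        d["wfc"]=T@d["mount"]
    else: d["wfc"]=np.linalg.inv(d["camera_from_world"])
    return d
def cloud(d):
    v,u=np.mgrid[:480,:640];z=d["depth"]
    c=np.stack([(u-d["cx"])/d["fx"]*z,(v-d["cy"])/d["fy"]*z,z,np.ones_like(z)],-1)
    w=(c@d["wfc"].T)[...,:3]; w[z==0]=np.nan
    return w
def down(a):  # tool pointing down, tool y (jaws) at world heading a
    return R.from_matrix(np.array([[np.sin(a),np.cos(a),0],[-np.cos(a),np.sin(a),0],[0,0,-1]]).T.T).as_quat()
def save(d,f): cv2.imwrite(f,cv2.cvtColor(d["pixels"],cv2.COLOR_RGB2BGR))
E
python3 - <<'E'
from h import *
for n in("top","scene"):
    d=shot(n);save(d,f"pics/{n}1.png");np.save(n+"_c.npy",cloud(d));np.save(n+"_p.npy",d["pixels"])
    print(n,d["wfc"].round(3).tolist(),d["fx"])
print(R.from_quat(r.current_ee_rot()).as_matrix().round(3),R.from_quat(down(0.3)).as_matrix().round(3))
print(r.current_tool_pos(),r.current_t(),r.current_contact_force())
E
```

```text
top [[-0.013, -0.998, 0.064, 0.515], [-1.0, 0.013, -0.001, -0.022], [0.0, -0.064, -0.998, 1.364], [0.0, 0.0, 0.0, 1.0]] 538.4968011650002
scene [[0.395, 0.671, -0.627, 1.346], [0.919, -0.293, 0.265, -0.324], [-0.006, -0.681, -0.732, 1.0], [0.0, 0.0, 0.0, 1.0]] 550.8819521737566Traceback (most recent call last):
  File "<stdin>", line 5, in <module>
  File "h.py", line 18, in down
    return R.from_matrix(np.array([[np.sin(a),np.cos(a),0],[-np.cos(a),np.sin(a),0],[0,0,-1]]).T.T).as_quat()
           ~~~~~~~~~~~~~^^^^^^^^^^^^^^^^^^^^^^^^^^^^^^^^^^^^^^^^^^^^^^^^^^^^^^^^^^^^^^^^^^^^^^^^^^^
  File "scipy/spatial/transform/_rotation.pyx", line 1143, in scipy.spatial.transform._rotation.Rotation.from_matrix
ValueError: Non-positive determinant (left-handed or null coordinate frame) in rotation matrix 0: [[ 0.29552021  0.95533649  0.        ]
 [-0.95533649  0.29552021  0.        ]
 [ 0.          0.         -1.        ]].
```

View pics/top1.png

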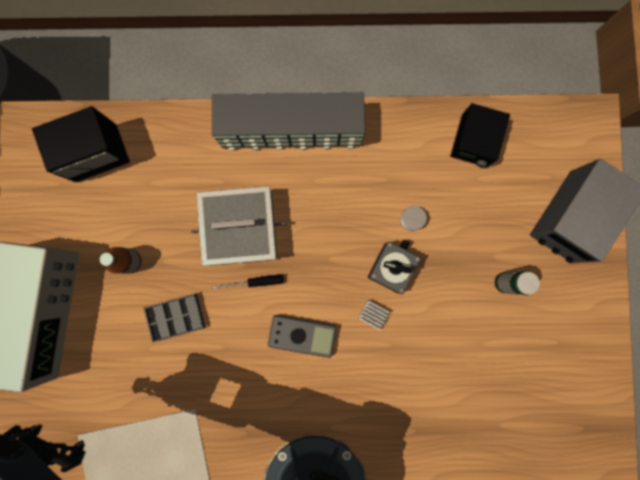

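View pics/scene1.png

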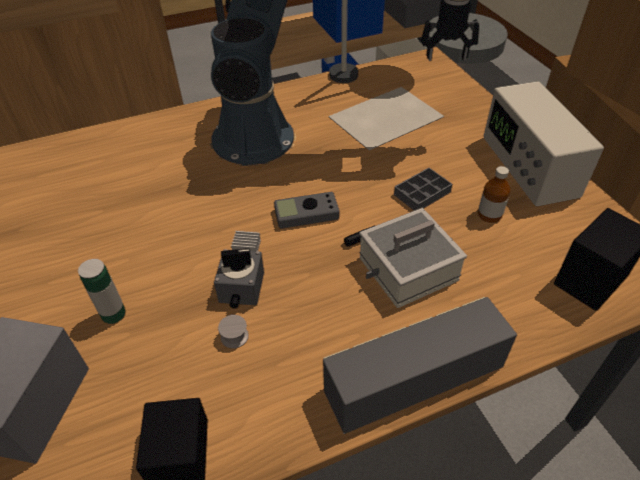

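The top view shows the dryer with its lid at about (237,225), with the bar near (237,223). The isolator is at (397,266), with its gland at (405,244). The scene view agrees: the handle is at (237,260) and the bar at (413,233). Next I'll measure both from depth.

```bash
sed -i 's/return R.from_matrix.*/return R.from_matrix(np.array([[-np.sin(a),np.cos(a),0],[np.cos(a),np.sin(a),0],[0,0,-1]])).as_quat()/' h.py
cat > m.py <<'E'
from h import *
def rect(w,box,z0,z1,name,mask=None):
    x0,x1,y0,y1=box
    m=(w[...,0]>x0)&(w[...,0]<x1)&(w[...,1]>y0)&(w[...,1]<y1)&(w[...,2]>z0)&(w[...,2]<z1)
    if mask is not None:m&=mask
    p=w[m]
    if len(p)<8: print(name,"n",len(p));return
    q=(p[:,:2]*1000).astype(np.float32)
    c,s,a=cv2.minAreaRect(q)
    e=np.linalg.eigh(np.cov(q.T))[1][:,1]
    print(name,len(p),"c",np.round(c,1),"mean",q.mean(0).round(1),"size",np.round(s,1),"a",round(a,1),"pca",round(np.degrees(np.arctan2(e[1],e[0])),1),"z",np.median(p[:,2]).round(4))
E
python3 - <<'E'
from m import *
for n in("top","scene"):
    w=np.load(n+"_c.npy");P=np.load(n+"_p.npy").astype(int)
    for (u,v) in ([(237,223),(397,266),(405,244),(237,200)] if n=="top" else [(413,233),(237,260)]): print(n,u,v,w[v,u].round(3))
    D=(.4,.7,.0,.4);I=(.3,.6,-.35,-.05)
    rect(w,D,.084,.096,"lid");rect(w,D,.12,.15,"bar")
    rect(w,I,.066,.082,"iso");rect(w,I,.1,.14,"handle")
    rect(w,I,.02,.2,"iso all")
    br=P.sum(-1)
    rect(w,I,.11,.14,"white",br>380)
print(R.from_quat(r.current_ee_rot()).as_matrix().round(3).tolist())
print(r.current_tool_pos(),r.current_t(),r.current_contact_force())
E
```

```text
top 237 223 [0.641 0.168 0.136]
top 397 266 [ 0.537 -0.197  0.129]
top 405 244 [ 0.593 -0.231  0.039]
top 237 200 [0.7   0.174 0.094]
lid 4197 c [628.  178.8] mean [623.8 179. ] size [154.1 176.8] a 4.0 pca 87.7 z 0.0909
bar 295 c [639.  178.7] mean [638.4 178. ] size [14.4 98.9] a 4.2 pca 94.5 z 0.1371
iso 1256 c [ 534.8 -198.5] mean [ 534.3 -197.1] size [ 90.2 100.4] a 62.1 pca 155.7 z 0.0763
handle 181 c [ 534.8 -198.5] mean [ 534.4 -197.6] size [61.2 14.3] a 74.0 pca 73.9 z 0.1242
iso all 1931 c [ 466.5 -157.1] mean [ 521.4 -189.5] size [100.6 308.4] a 57.1 pca 151.3 z 0.0761
white n 0
scene 413 233 [0.647 0.174 0.13 ]
scene 237 260 [ 0.543 -0.199  0.103]
lid 3139 c [628.3 179.3] mean [632.7 173.5] size [154.  179.9] a 3.4 pca 81.5 z 0.0901
bar 391 c [641.4 180.5] mean [644.6 177.2] size [ 18.9 102.8] a 3.8 pca 93.9 z 0.1344
iso 985 c [ 538.2 -198.9] mean [ 556.9 -202. ] size [ 91.1 102.2] a 62.1 pca 99.9 z 0.0753
handle 339 c [ 537.5 -198.7] mean [ 540.5 -199.5] size [61.2 19.3] a 70.6 pca 74.1 z 0.1189
iso all 2652 c [ 470.3 -158.3] mean [ 535.1 -193.1] size [102.2 303.7] a 57.2 pca 153.6 z 0.0724
white n 6
[[-0.933, 0.36, -0.0], [0.36, 0.933, -0.001], [0.0, -0.001, -1.0]]
[0.19812609 0.51277604 0.24951138] 0.1 [ 0.08280513 -0.3943934  -0.49124686]
```

The measurements fit the given sizes:
- **Isolator:** centre (0.536, -0.1985), yaw -27.9°, with the gland on that heading. The handle lies at 73.9°, so the joint is about 1.37, consistent with on.
- **Lid bar:** (0.640, 0.179), yaw about 4.1°, with the top at 0.137.

I'll plan the wrist ranges and go above the handle for a close check.

```bash
python3 - <<'E'
from m import *
rad=np.radians
for s in(-16.1,163.9):
    q=r.inverse_kinematics([.536,-.1985,.25],down(rad(s)));print(s,None if q is None else np.round(q,3))
    q=r.inverse_kinematics([.536,-.1985,.25],down(rad(s+82)));print(s+82,None if q is None else np.round(q,3))
for s in(4.1,184.1):
    q=r.inverse_kinematics([.64,.179,.25],down(rad(s)));print("bar",s,None if q is None else np.round(q,3))
r.move_to([.50,-.18,.30],down(rad(-16.1)))
d=shot("wrist");save(d,"pics/w1.png");w=cloud(d)
print(r.current_q(),r.current_t(),r.current_tool_pos(),d["mount"].round(3).tolist())
I=(.4,.65,-.35,-.05)
rect(w,I,.066,.082,"iso");rect(w,I,.115,.14,"handle")
E
```

```text
-16.1 [-0.436  0.39   1.595 -0.     1.157 -0.155]
65.9 [-0.436  0.39   1.595 -0.     1.157 -1.586]
163.9 None
245.9 [-0.436  0.39   1.595 -0.     1.157  1.555]
bar 4.1 [ 0.203  0.562  1.326 -0.     1.254  0.131]
bar 184.1 None
[-4.32054824e-01  2.68563254e-01  1.63725315e+00  1.21942196e-04
  1.23586806e+00 -1.52154017e-01] 2.825 [ 0.50019791 -0.17940983  0.29995115] [[0.001, -0.966, -0.259, 0.066], [1.0, 0.001, -0.0, -0.0], [0.0, -0.259, 0.966, -0.124], [0.0, 0.0, 0.0, 1.0]]
iso 6688 c [ 535.1 -199.5] mean [ 535.2 -194.4] size [ 90.3 100. ] a 61.7 pca 158.7 z 0.0757
handle 1144 c [ 535.4 -198.8] mean [ 535.2 -197.5] size [61.1 14.2] a 73.9 pca 73.9 z 0.124
```

View pics/w1.png

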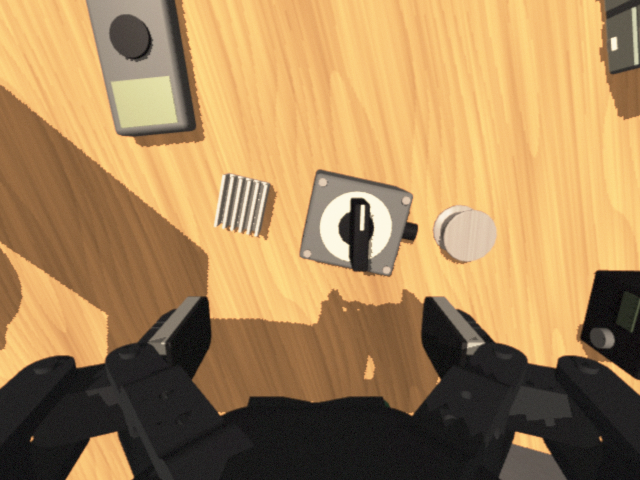

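The close view agrees. The handle centre is at pixel (360,232), with the white line towards +y and the gland at +x. The handle needs about +78° anticlockwise. I'll grip and turn now.

```bash
python3 - <<'E'
from m import *
rad=np.radians
c=[.5354,-.1988]
r.move_to([*c,.20],down(rad(-16.1)))
r.move_linear([*c,.108],vel=.08)
r.set_gripper(0,60)
print("open",r.current_opening(),r.current_contact_force().round(1),r.current_tool_pos())
q0=np.array(r.current_q())
for a in(10,25,40,55,70,76,79,82,84):
    q=q0.copy();q[5]-=rad(a);r.set_joints(q);r.sleep(.1)
    print(a,np.degrees(q0[5]-r.current_q()[5]).round(1),r.current_torque().round(2),r.current_contact_force().round(1),round(r.current_t(),2))
    if a>=76 and abs(r.current_torque()[2])>1.2: break
E
```

```text
open 0.1554047699386873 [ 1.9 -0.3  1.9] [ 0.53577089 -0.19892878  0.10823401]
10 9.8 [0.02 0.34 0.03] [-1.4  0.9  2.2] 5.67
25 24.7 [-0.13  1.02  0.07] [-4.9 -0.3  5. ] 6.13
40 39.7 [-0.23  1.35  0.14] [-7.3 -0.6  6.3] 6.59
55 54.7 [-0.48  1.62  0.08] [-9.8 -2.6  7.1] 7.05
70 69.7 [-0.77  1.82  0.08] [-11.4  -4.    7.4] 7.51
76 75.7 [-0.87  1.89  0.11] [-11.9  -4.3   8.2] 7.86
79 78.6 [-0.98  2.03 -0.63] [-11.8  -5.6   7.5] 8.21
82 81.6 [-0.99  1.45 -1.18] [-9.5 -5.8  5.6] 8.56
84 83.5 [-0.99  1.47 -2.05] [-9.4 -5.8  6. ] 8.91
```

The stop came up at about 78°: torque rises from there, as expected. I'll release, rise, and check the handle while heading to the lid.

```bash
python3 - <<'E'
from m import *
rad=np.radians
r.set_gripper(1.0)
p=r.current_tool_pos()
r.move_linear([p[0],p[1],.22],vel=.15)
r.move_to([.50,-.18,.30],down(rad(-16.1)))
d=shot("wrist");w=cloud(d);save(d,"pics/w2.png")
I=(.4,.65,-.35,-.05)
rect(w,I,.066,.082,"iso");rect(w,I,.115,.14,"handle")
r.move_to([.58,.17,.32],down(rad(4.1)))
d=shot("wrist");w=cloud(d);save(d,"pics/w3.png")
D=(.45,.8,.0,.4)
rect(w,D,.084,.096,"lid");rect(w,D,.125,.15,"bar");rect(w,D,.098,.15,"above lid")
print(r.current_t(),r.current_contact_force().round(2),np.array(r.current_q()).round(3))
a=cv2.imread("pics/w2.png");b=cv2.imread("pics/w3.png")
cv2.imwrite("pics/w23.png",cv2.resize(np.hstack([a,b]),(800,300),interpolation=cv2.INTER_AREA))
E
```

```text
iso 6581 c [ 535.2 -199.5] mean [ 534.5 -194.3] size [ 90.2 100.1] a 61.8 pca 162.4 z 0.0756
handle 1184 c [ 535.1 -199.3] mean [ 535.  -198.3] size [14.5 61.9] a 61.7 pca 151.7 z 0.124
lid 27323 c [639.8 179.4] mean [638.  186.4] size [176.1 175.9] a 4.3 pca -175.0 z 0.0906
bar 1940 c [639.7 179.7] mean [638.5 182.1] size [14.5 99.3] a 4.2 pca 94.4 z 0.1369
above lid 2114 c [639.6 179.7] mean [638.1 181.9] size [14.6 99.3] a 4.2 pca 94.3 z 0.1368
13.2583 [ 0.02 -0.17  0.36] [ 0.206  0.393  1.416 -0.     1.333  0.136]
```

View pics/w23.png

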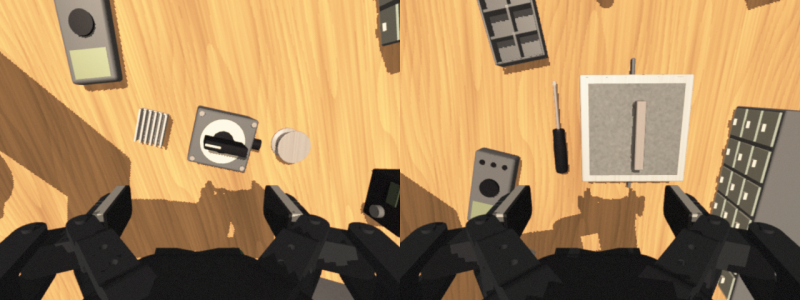

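The left half shows the handle in line with the box, white line towards -x: 61.7° against 61.8°, so it is fully off. The right half shows the lid and bar clear at about (638,134), and depth puts the bar at (0.6397, 0.1796), yaw 4.2°. I'll grip and peel the lid slowly.

```bash
python3 - <<'E'
from m import *
rad=np.radians
c=[.6397,.1796]
r.move_to([*c,.22],down(rad(4.2)))
r.move_linear([*c,.126],vel=.08)
print("pre",r.current_tool_pos().round(4),r.current_contact_force().round(1))
r.set_gripper(0,100)
z0=r.current_tool_pos()[2]
print("open",r.current_opening(),r.current_contact_force().round(1),r.current_tool_pos().round(4),r.current_t())
for dz in(1,2,3,4,5,6,8,11,15,20,25,30):
    r.move_linear([*c,z0+dz/1000],vel=.015)
    print(dz,((r.current_tool_pos()[2]-z0)*1000).round(2),r.current_contact_force().round(1),r.current_torque().round(2),round(r.current_opening(),3),round(r.current_t(),2))
E
```

```text
pre [0.64   0.1797 0.1266] [-0.1 -0.7 -0.2]
open 0.14967626350481855 [-0.6 -0.7  3.3] [0.6398 0.1796 0.1263] 15.7833
1 0.38 [ 2.  -0.2 -5.1] [ 0.08 -0.39  0.01] 0.144 16.03
2 1.41 [  3.3   0.3 -11.7] [ 0.06 -0.69 -0.02] 0.143 16.28
3 2.41 [  2.3  -0.2 -14. ] [ 0.08 -0.57  0.06] 0.144 16.53
4 3.75 [ -0.1  -0.5 -14. ] [-0.06 -0.14  0.03] 0.147 16.78
5 5.2 [  1.3  -1.1 -11.9] [-0.09 -0.02  0.02] 0.148 17.03
6 6.47 [-0.2  0.1 -9.6] [-0.06  0.02  0.03] 0.149 17.28
8 8.73 [-0.  -0.9 -6.1] [-0.09  0.05  0.02] 0.145 17.57
11 11.76 [ 1.2 -0.7 -2.5] [-0.12  0.07 -0.01] 0.145 17.92
15 15.74 [-0.9 -0.7  1.1] [-0.05  0.08  0.03] 0.145 18.33
20 19.85 [ 0.1 -0.3 -3.6] [ 0.02  0.03 -0.05] 0.145 18.82
25 25.08 [-0.6  0.2 -5.8] [0.02 0.03 0.05] 0.143 19.3
30 30.09 [-0.7 -0.7 -5. ] [-0.04 -0.01 -0.02] 0.145 19.78
```

```bash
python3 - <<'E'
from m import *
c=[.6397,.1796]
r.move_linear([*c,.1263+.040],vel=.015); r.sleep(.5)
print(r.current_tool_pos().round(4),R.from_quat(r.current_ee_rot()).as_matrix()[2].round(4),r.current_contact_force().round(1),r.current_opening())
D=(.45,.8,.0,.4)
for n in("scene","top","wrist"):
    d=shot(n);w=cloud(d)
    if n!="wrist": save(d,f"pics/{n}2.png")
    rect(w,D,.118,.145,n+" lid")
    m=(w[...,0]>.5)&(w[...,0]<.78)&(w[...,1]>.05)&(w[...,1]<.32)&(w[...,2]>.118)&(w[...,2]<.14)
    p=w[m]
    if len(p)>100:
        A=np.c_[p[:,:2]-np.array(c),np.ones(len(p))]
        for _ in range(3):
            s=np.linalg.lstsq(A,p[:,2],rcond=None)[0];k=abs(A@s-p[:,2])<.003;A,p=A[k],p[k]
        print(n,"slope deg",np.degrees(s[:2]).round(2),"top z",s[2].round(4),"n",len(p))
    if n=="scene":
        im=cv2.cvtColor(d["pixels"],cv2.COLOR_RGB2BGR)[120:360,200:520];cv2.imwrite("pics/s2c.png",cv2.resize(im,(800,600)))
print(r.current_t())
E
```

```text
[0.6397 0.1796 0.1663] [-0. -0. -1.] [-0.4 -0.1 -4.6] 0.14941659577009167
scene lid 3870 c [641.7 179.8] mean [659.7 167.6] size [180.2 178.3] a 4.2 pca 49.2 z 0.13
scene slope deg [-0.07  0.06] top z 0.13 n 3298
top lid 1942 c [639.2 178.9] mean [641.8 128.8] size [176.  175.2] a 4.0 pca 173.9 z 0.1309
top slope deg [0.01 0.1 ] top z 0.1309 n 1489
wrist lid 81760 c [638.9 187.9] mean [636.8 217.4] size [176.  158.5] a 4.4 pca -175.7 z 0.1306
wrist slope deg [ 0.01 -0.16] top z 0.1307 n 81671
21.25
```

View pics/s2c.png

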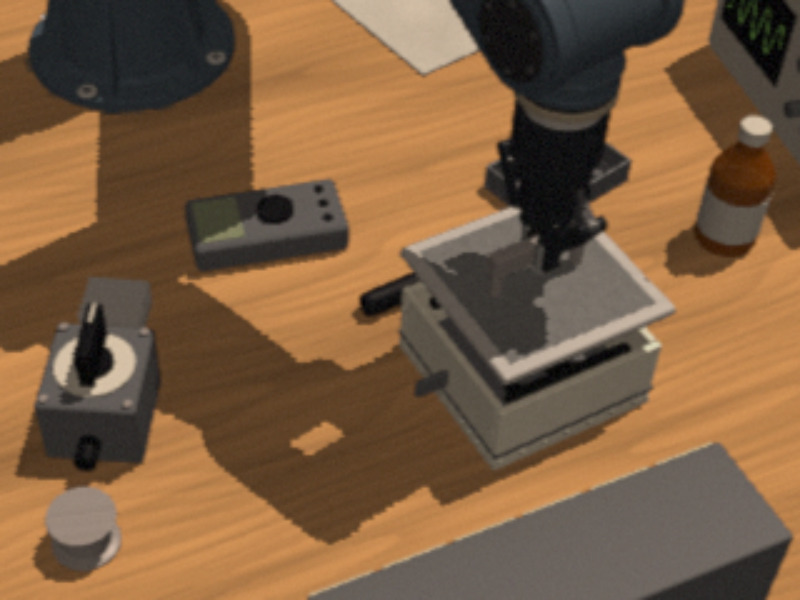

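The picture shows the lid hanging level from the gripper, with an open gap below it. The switch is off and the bystanders are where they were. The lid top is at 0.1305, up from 0.0906, so the gap is about 40 mm, and the tilt is under 0.2°.

```bash
python3 -c "
from h import *
print(abs(r.current_qvel()).max(),r.current_opening(),r.current_tool_pos());r.hand_in()"
```

```text
0.0008156817960771198 0.14384507237138344 [0.63969364 0.17959376 0.16625452]
the job is handed in; nothing more can be done
```

I turned the isolator off, then lifted the dryer lid free of its seal by the bar. It was held about 4 cm above the box when I handed the job in, at about 21 s of the 50 s allowed.

- **Isolator:** I turned the handle anticlockwise until the torque rose at the off stop, at about 78°. A close camera check put the handle at 61.7° against 61.8° for the box, so it is fully off.
- **Lid lift:** I gripped the bar with 100 N and raised it slowly in steps of 1 to 5 mm. The highest wrist reading was about 14 N, at 3 to 4 mm up. At rest the reading is about 5 N, roughly the lid's weight.
- **Final hold:** The lid rose from 0.0906 to about 0.1305 m, a gap of about 40 mm. The three cameras agreed to within 1 mm and showed a tilt under 0.2°. The arm was still and the grip had not changed.
- **Other things on the bench:** They look undisturbed in the last picture; I did not measure them again.

No check failed. One force reading during the lift, at 15 mm, was slightly positive (+1.1 N) where I expected a downward pull; I put it down to a passing effect of the arm moving. The readings before and after it were normal.

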